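Pack a bridged setting on the kiln bat

ROBOT

A 6-joint arm with a two-finger parallel gripper is mounted at the origin on the work surface. World frame = base frame: x ahead of the robot, y to its left, z up, the work surface at z = 0. Lengths are in m, angles in degrees, forces in N, time in s.
With the tool pointing down it reaches from about 0.3 to 0.75 m from the base axis. Payload 8.5 kg.
Tool frame: the origin (TCP) lies midway between the tips of the shut fingers; the grasp point (between the pads) lies 19 mm behind it; z points along the fingers, y is the line along which they close (so a half turn about z gives the same grasp; the last joint's range is limited). The gripper opens to 85 mm and grips with 20 to 120 N. Pads are 22 mm wide; open, the fingers measure 114 mm over their backs; the gripper's body (76 mm by 85 mm) begins 54 mm behind the grasp point. The pads swing forward as they close: fully open they stand 13 mm farther back than shut.
Start: joints at [-85.904, 21.807, 74.336, -0, 83.858, -12.336], TCP at [0.156, -0.528, 0.231] pointing down, gripper open.
Joint ranges: [-178.18, 178.18], [-50.72, 133.34], [12.68, 142.11], [-81.47, 261.47], [9.98, 163.14], [-165.26, 165.26]. Speed limits (degrees/s): [136.94, 136.94, 180, 180, 180, 180].

INTERFACE

Orientations are given as a 3x3 rotation matrix whose columns are the frame's x, y, z axes.
In Python, from rig import env, get_image, close_job gives the robot as it stands.
- The arm moves only by the tool step_arm, never from a script. Its argument "targets" is a list of rows, each a list of 2 entries, a list of its own where there are three numbers: the shift along the tool's x, y, z as a fraction of full scale, then the turn, a rotation vector about the tool's x, y, z as a fraction of full scale. In form: [[[x, y, z], [wx, wy, wz]], ...]. A call has 1 to 10 rows; each row is the pose to reach, as a shift and turn from the pose commanded when the call began, along the tool's axes at that moment; what a row does not reach only later rows make up. Full scale, the value 1, is 0.3 m for a shift and 45 degrees for a turn. A row lasts 1/12 s, in which the tool goes at most 41.7 mm and 7.16 degrees, less where a joint would pass 70% of its speed; a pose out of reach is approached as far as the arm can. A call with a number of a shift or a turn outside -1 to 1 is refused whole. A call with a gripper value outside its range is refused whole. "jaw" is the finger opening in mm, from 0 to 85.4, set as the call begins (left out, the last holds). The fingers move at their own pace and stop on an object; "grip_force" is the grip in N (left out, the last holds). Time passes only in rows, so rows that repeat a pose let the fingers close. It gives the time, the measured TCP pose, the force, the opening and the grip force at its end, in the units of the state.
- env.observe(): the state, without advancing time (a new reading comes with each control period).
- get_image(name): name is "scene" or "top"; returns a dict with "img" (480x640x3 uint8, red, green, blue), "z_map" (480x640 float32, m along the optical axis (not along the pixel's ray), 0 where there is no reading), "intrinsics" (3x3 intrinsics, pixels), "D" ([k1, k2, p1, p2, k3] as OpenCV has them; the pictures are not rectified), "rvec" (rotation vector, rad) and "tvec" (3), from world to camera coordinates, as OpenCV has them. Camera axes: x right, y down, z forward; pixel columns grow to the right and rows downward; lengths in m; the calibration is good to about 2 mm. A picture is of the moment at which its call begins.
- close_job(): hands the job in; it is judged then, once.
The state is a dict: "time_s": time; "q": joint angles; "qvel": joint speeds; "joint_efforts": joint torques, N m; "position": TCP position; "tool_rot": TCP orientation; "ft_force": force on the tool from outside, world axes, zero at the start; "wrist_torque": the same for the moment, N m; "grip_width": finger opening in m; "gripper_force": force on a finger pad.
Only numpy, scipy, OpenCV 4.12 (cv2) and the standard library are available. Lean on these libraries where they do the work, as an engineer would, in place of code of your own. Each camera call takes 0.05 s, during which the arm holds its last target. There are 200 camera calls.

TASK

Build the kiln setting on the painted bat: stand the low dish on the ring in the middle and one of the two short props on each square mark, then lay the kiln shelf lengthwise across both props, centred and in line with the bat, and last stand the tall beaker upright in the middle of the shelf. The ware is fragile: set things down, do not let them fall, and leave the tall prop, the plaster mould and the glaze tub where they are.

Things in the scene. Friction and masses are not known exactly. Their poses are not given: they have to be found in the camera images.
- bat: Fixed grey-buff kiln bat, a slab 220 x 120 x 15 mm flat on the bench. Origin at the centre of its underside (top face at z = +15 mm); x along the 220 mm side, y along the 120 mm side, z up. Painted in brown on its top: a 60 mm ring at the middle (x = y = 0) for the dish, and 38 mm square outlines at x = +60 and x = -60 mm (y = 0) for the props.
- dish: Low round terracotta dish, straight-walled, outer diameter 58 mm, 26 mm high, open on top, walls 4 mm, about 60 g. Origin at the centre of its underside, z up. Stands upright on the bench.
- prop_a: Short square buff kiln prop, 36 x 36 mm, 50 mm high, small dark hole painted on its top, about 100 g, same as prop_b (either may go on either square mark). Origin at the centre of its underside, x and y square to its faces, z up. Stands upright.
- prop_b: Short square buff kiln prop, 36 x 36 mm, 50 mm high, the same as prop_a. Origin at the centre of its underside, x and y square to its faces, z up. Stands upright.
- shelf: Buff rectangular kiln shelf, plain slab 170 x 62 x 12 mm, about 240 g, lying flat on the bench. Origin at the centre of its underside; x along the 170 mm side, y along the 62 mm side, z up. It is to rest on the tops of the two short props, above the dish.
- beaker: Tall round terracotta beaker, straight-walled, outer diameter 48 mm, 75 mm high, open on top, walls 4 mm, about 120 g. Origin at the centre of its underside, z up. Stands upright on the bench.
- tall_prop: Bystander: tall, thicker square buff kiln prop, 46 x 46 mm, 85 mm high, loose, upright. Origin at the centre of its underside. Not to be used or moved.
- mould: Bystander: white plaster mould block in two layers, 50 x 56 mm, 52 mm high, loose. Origin at the centre of its underside. Not to be moved.
- tub: Bystander: empty pale green rectangular glaze tub, open on top, 140 (its x) x 85 (its y) x 75 mm high, loose. Origin at the centre of its underside. Not to be moved.
There are look-alikes about, which are no part of the job. What is shaped like the beaker but yellow is not meant.

How it is judged:
By the outcome, as a careful person would: the job done as asked, in the order asked, and still so for the second after the job is handed in, with the robot touching nothing.
It also fails if it takes over 128 s, if anything falls off the work surface, if the arm or the gripper's body presses on something with over 40 N, if the wrist force passes 120 N, or if a joint passes its speed limit or range.

## Working session

There is one attempt and no reset: what is moved stays moved. The work goes in short steps, Python scripts to look and compute and a tool call to move; the robot and the scene stay as the last step left them, time stands still between calls to the robot, and variables do not carry over. Pictures are saved under pics/ and viewed, at most 14 in all, crops included, and the job is handed in when it is done.

Besides the shell and the picture viewer there is one more tool, called after "Request:" as name([rows], argument=value, ...), one row to a line, values as JSON. step_arm: Moves the arm, as the interface text tells. Its arguments: {"type":"object","properties":{"targets":{"type":"array","items":{"type":"array"}},"jaw":{"type":"number"},"grip_force":{"type":"number"}},"required":["targets"]}

```bash
mkdir -p pics; ls; cat > h.py <<'E'
import numpy as np, cv2
from rig import env, get_image, close_job
def save(name,fn,crop=None,scale=1):
    d=get_image(name); im=d["img"]
    if crop: im=im[crop[1]:crop[3],crop[0]:crop[2]]
    if scale!=1: im=cv2.resize(im,None,fx=scale,fy=scale,interpolation=cv2.INTER_CUBIC)
    cv2.imwrite(fn,im[:,:,::-1]); return d
def cam(d):
    R=cv2.Rodrigues(np.array(d["rvec"],float))[0]; t=np.array(d["tvec"],float).ravel()
    return R,t,np.array(d["intrinsics"],float),np.array(d["D"],float)
def ray(d,uv,z):
    "pixels -> points on plane z"
    R,t,K,D=cam(d); p=cv2.undistortPoints(np.array(uv,float).reshape(-1,1,2),K,D).reshape(-1,2)
    r=np.c_[p,np.ones(len(p))]@R; c=-R.T@t
    return c+r*((z-c[2])/r[:,2:3])
def cloud(d):
    "world xyz per pixel from depth (nan = none)"
    R,t,K,D=cam(d); h,w=d["z_map"].shape
    u,v=np.meshgrid(np.arange(w),np.arange(h))
    p=cv2.undistortPoints(np.stack([u,v],-1).reshape(-1,1,2).astype(float),K,D).reshape(-1,2)
    z=d["z_map"].reshape(-1,1).astype(float); z[z==0]=np.nan
    return (((np.c_[p,np.ones(len(p))]*z)-t)@R).reshape(h,w,3)
E
python3 - <<'E'
from h import *
for n in("scene","top"):
    d=save(n,f"pics/{n}0.png"); R,t,K,D=cam(d); print(n,-R.T@t,K[0,0])
o=env.observe(); print(o["position"],o["tool_rot"],o["time_s"],o["grip_width"],o["gripper_force"])
E
```

```text
pics
scene [ 1.11429643 -0.91909536  1.07840327] 573.6170579549683
top [0.30865448 0.04196548 1.07859164] 481.59461050928854
[ 0.15555386 -0.52727134  0.23075549] [[ 9.59153598e-01  2.82885784e-01 -9.52002717e-05]
 [ 2.82885652e-01 -9.59152699e-01  1.34431890e-03]
 [ 2.88977108e-04 -1.31633910e-03 -9.99999092e-01]] 0.1 0.08520397902591646 0.0
```

View pics/scene0.png

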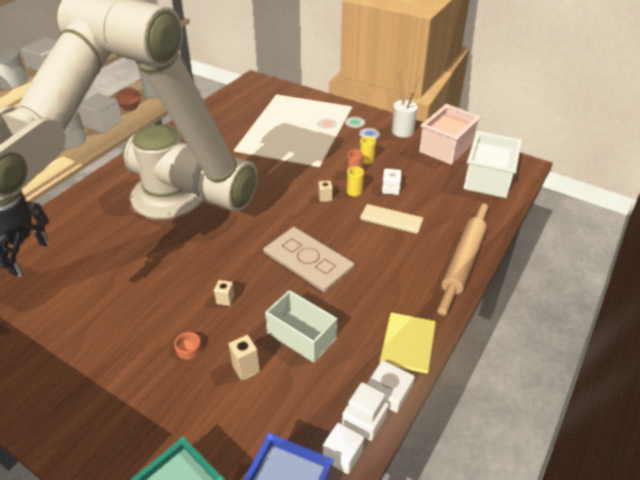

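View pics/top0.png

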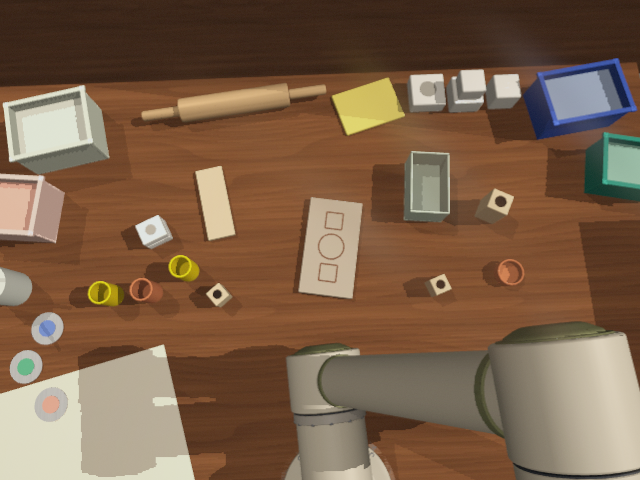

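The candidates in the top view:

- **Beaker shapes:** terracotta at (146,290), yellow at (106,293) and (184,268). The terracotta one is meant.
- **Props:** the short ones are at (440,285) and (219,295). The tall one at (496,205) is a bystander.
- **Other pieces:** dish (510,271), shelf (215,203), bat (331,248).

Next I'll measure the top faces by depth in both views and enlarge a crop of the beaker area.

```bash
cat > meas.py <<'E'
from h import *
def face(C,xy,zt,r,tol=.006):
    m=(abs(C[...,2]-zt)<tol)&(np.hypot(C[...,0]-xy[0],C[...,1]-xy[1])<r)
    return m,C[m]
def rect(P):
    (c,(a,b),t)=cv2.minAreaRect((P[:,:2]*1000).astype(np.float32))
    if b>a: a,b,t=b,a,t+90
    return np.round([c[0],c[1],a,b,(t+90)%180-90],1)
def report(objs,dd):
    for n,(uv,zt,r) in objs.items():
        xy=ray(dd["top"],[uv],zt)[0][:2]
        for k,d in dd.items():
            m,P=face(cloud(d),xy,zt,r)
            if len(P)<10: print(n,k,"few",len(P)); continue
            print(n,k,len(P),rect(P),"med z %.1f"%(1000*np.median(P[:,2])), "mean",np.round(P[:,:2].mean(0)*1000,1), "circ",np.round(np.array(cv2.minEnclosingCircle((P[:,:2]*1000).astype(np.float32))[0]),1))
E
python3 - <<'E'
from meas import *
dd={k:get_image(k) for k in("top","scene")}
report({"bat":((331,248),.015,.14),"dish":((510,271),.026,.045),"pa":((440,285),.05,.04),"pb":((219,294),.05,.04),"shelf":((215,203),.012,.11),
"beaker":((144,289),.075,.035),"y1":((104,292),.075,.035),"y2":((182,267),.075,.035),"tall":((500,201),.085,.045),"mould":((153,231),.052,.045),"tub":((427,180),.075,.1)},dd)
save("top","pics/c1.png",(70,220,250,320),4)
E
```

```text
bat top 5069 [514.8 -12.4 220.6 120.1  -9.6] med z 14.4 mean [511.9 -11.9] circ [514.3 -11.9]
bat scene 2706 [516.1 -13.1 225.4 126.4 -10.1] med z 15.8 mean [521.1 -16.7] circ [516.1 -12.6]
dish top 169 [ 439.  -403.5   57.    56.    88.9] med z 24.9 mean [ 438.5 -403.7] circ [ 438.4 -404. ]
dish scene 180 [ 441.5 -405.4   57.2   57.2  -57.8] med z 24.7 mean [ 441.7 -406.8] circ [ 439.7 -405.5]
pa top 291 [ 415.9 -240.3   37.6   35.8  -69. ] med z 49.4 mean [ 415.5 -239.7] circ [ 415.5 -239.8]
pa scene 186 [ 416.6 -241.2   42.8   37.5  -70.3] med z 49.9 mean [ 418.1 -242.4] circ [ 417.1 -240.6]
pb top 289 [414.7 237.   36.4  35.9  39.6] med z 49.4 mean [414.1 236.3] circ [414.9 236.8]
pb scene 105 [415.6 236.4  39.1  35.3 -57.7] med z 50.2 mean [416.9 234.1] circ [414.7 237.4]
shelf top 1913 [633.3 269.1 177.4 155.6 -11.4] med z 11.3 mean [628.3 249.3] circ [622.  257.8]
shelf scene 971 [621.5 250.  208.8 197.7  71.4] med z 12.4 mean [632.7 247.6] circ [626.1 251.8]
beaker top 155 [428.3 391.2  47.2  45.9 -46.8] med z 74.0 mean [428.7 391.4] circ [428.6 391.6]
beaker scene 85 [430.1 
[... 349 characters left out ...]
]
y2 scene 89 [476.8 309.2  53.2  44.6 -60.3] med z 73.5 mean [476.8 309.5] circ [478.8 311.2]
tall top 456 [ 584.1 -376.8   48.4   46.7  -25.6] med z 84.1 mean [ 583.4 -376.2] circ [ 584.5 -377.2]
tall scene 416 [ 585.2 -378.5   49.6   47.8  -26.6] med z 84.7 mean [ 586.5 -379.8] circ [ 585.1 -378.8]
mould top 574 [561.1 382.4  57.   50.4 -65. ] med z 51.9 mean [560.6 381.5] circ [561.1 381.7]
mould scene 200 [563.4 381.3  61.7  48.6 -63.5] med z 53.3 mean [564.7 378.9] circ [563.7 380.7]
tub top 431 [ 637.3 -233.   141.1   85.7   -5.8] med z 73.5 mean [ 635.8 -233.4] circ [ 637.7 -233.2]
tub scene 471 [ 639.2 -234.   143.5   88.3   -5.4] med z 74.1 mean [ 641.3 -234.6] circ [ 639.3 -232.9]
```

View pics/c1.png

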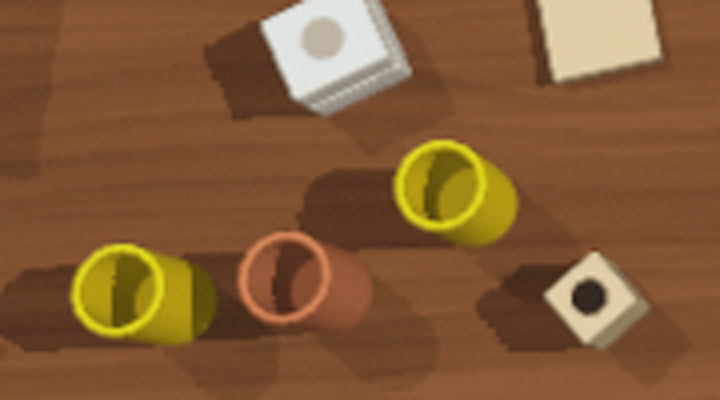

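Crop c1 confirms it: the terracotta beaker is at crop (285,278), with a yellow look-alike on each side at (118,290) and (440,185). Next I'll refine the shelf and bat by colour contours and set up a move helper.

```bash
cat > plan.py <<'E'
import sys
from h import *
from scipy.spatial.transform import Rotation as Ro
def Rphi(p):
    p=np.radians(p); y=np.array([np.cos(p),np.sin(p),0]); z=np.array([0,0,-1.]); return np.c_[np.cross(y,z),y,z]
def plan(wps):
    o=env.observe(); p=np.array(o["position"]); R=np.array(o["tool_rot"])
    print("now",np.round(p,4),"t",round(o["time_s"],1),"w",round(o["grip_width"]*1000,1))
    for w in wps:
        q=np.array(w[:3]); Q=Rphi(w[3])
        print(w,"->",np.round(R.T@(q-p)/.3,3).tolist(),np.round(np.degrees(Ro.from_matrix(R.T@Q).as_rotvec())/45,3).tolist())
        p,R=q,Q
if __name__=="__main__": plan([tuple(map(float,a.split(","))) for a in sys.argv[1:]])
E
python3 - <<'E'
from meas import *
for k in("top","scene"):
    d=get_image(k); C=cloud(d); hsv=cv2.cvtColor(d["img"],cv2.COLOR_RGB2HSV)
    for n,c,zt,r in(("shelf",(.6,.245),.012,.13),("bat",(.515,-.012),.015,.14)):
        near=(np.hypot(C[...,0]-c[0],C[...,1]-c[1])<r)&(C[...,2]<.03)
        v=hsv[...,2].astype(float); m=(near&(C[...,2]>.006)&(v>120)).astype(np.uint8)
        cs=max(cv2.findContours(m,0,cv2.CHAIN_APPROX_NONE)[0],key=cv2.contourArea)
        print(k,n,rect(ray(d,cs.reshape(-1,2),zt)), cv2.boundingRect(cs))
        if n=="bat":
            inn=np.zeros_like(m); cv2.drawContours(inn,[cs],-1,1,-1); inn=cv2.erode(inn,np.ones((7,7)))
            g=hsv[...,2]; med=np.median(g[inn>0]); mk=((g<med-25)&(inn>0)).astype(np.uint8)
            for q in cv2.findContours(mk,0,cv2.CHAIN_APPROX_NONE)[0]:
                if cv2.contourArea(q)>40: print("  mark",rect(ray(d,q.reshape(-1,2),zt)))
E
```

```text
top shelf [629.3 249.2 170.8  62.2  10.5] (196, 166, 40, 74)
top bat [513.8 -12.1 220.4 119.7  -9.7] (299, 197, 64, 102)
  mark [455.2  -1.7  41.2  41.1  80.4]
  mark [514.3 -11.7  59.4  58.4  60.7]
  mark [573.4 -21.7  41.6  41.5  -9.8]
scene shelf [632.  249.3 170.5  81.8  12. ] (361, 204, 62, 29)
scene bat [516.4 -14.4 232.2 131.3 -10.4] (264, 227, 91, 65)
```

```bash
python3 plan.py .4395,-.4045,.12,-99.7 .4395,-.4045,.002,-99.7
```

```text
now [ 0.1556 -0.5275  0.2312] t 0.3 w 85.6
(0.4395, -0.4045, 0.12, -99.7) -> [1.024, -0.125, 0.371] [-0.0, 0.0, 0.581]
(0.4395, -0.4045, 0.002, -99.7) -> [0.0, 0.0, 0.393] [0.0, 0.0, 0.0]
```

Request:
step_arm([
  [[0.1,-0.01,0.02],[0,0,0.06]],
  [[0.23,-0.03,0.07],[0,0,0.14]],
  [[0.36,-0.045,0.12],[0,0,0.22]],
  [[0.49,-0.06,0.17],[0,0,0.3]],
  [[0.62,-0.075,0.22],[0,0,0.38]],
  [[0.75,-0.09,0.27],[0,0,0.46]],
  [[0.87,-0.105,0.32],[0,0,0.52]],
  [[0.95,-0.12,0.36],[0,0,0.581]],
  [[1.0,-0.125,0.371],[0,0,0.581]],
  [[1.0,-0.125,0.371],[0,0,0.581]],
], jaw=78)

```text
time_s: 1.18
position: [0.4348, -0.4047, 0.1186]
tool_rot: [[0.986, -0.165, -0.001], [-0.165, -0.986, 0.002], [-0.001, -0.002, -1.0]]
ft_force: [-0.4, 0.5, -0.7]
grip_width: 0.0779
gripper_force: 0.0
```

```bash
python3 plan.py .4395,-.4045,.002,-99.7
```

```text
now [ 0.4348 -0.4047  0.1186] t 1.2 w 77.9
(0.4395, -0.4045, 0.002, -99.7) -> [0.016, -0.002, 0.389] [-0.002, 0.001, 0.004]
```

Request:
step_arm([
  [[0.02,0,0.05],[0,0,0]],
  [[0.02,0,0.13],[0,0,0]],
  [[0.02,0,0.21],[0,0,0]],
  [[0.02,0,0.28],[0,0,0]],
  [[0.02,0,0.33],[0,0,0]],
  [[0.02,0,0.36],[0,0,0]],
  [[0.02,0,0.38],[0,0,0]],
  [[0.02,0,0.39],[0,0,0]],
  [[0.02,0,0.39],[0,0,0]],
])

```text
time_s: 1.93
position: [0.4385, -0.408, 0.0032]
tool_rot: [[0.986, -0.169, 0.0], [-0.169, -0.986, -0.0], [0.0, 0.0, -1.0]]
ft_force: [-0.1, 0.6, -0.4]
grip_width: 0.0781
gripper_force: 0.0
```

```bash
python3 - <<'E'
from h import *
save("scene","pics/s1.png",(130,270,290,390),5)
E
```

```text
(no output)
```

View pics/s1.png

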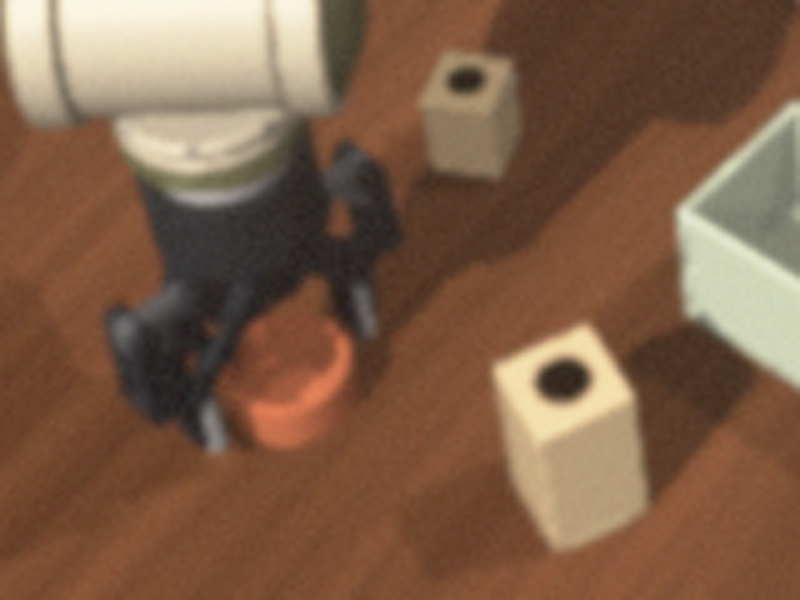

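The dish sits between the two fingertips (crop 215,425 and 365,310), and it is clear. I'll take out the 3 mm offset and close gently.

Request:
step_arm([
  [[0.003,-0.01,0.0],[0,0,0]],
  [[0.003,-0.01,0.0],[0,0,0]],
])

```text
time_s: 2.15
position: [0.4404, -0.4048, 0.0038]
tool_rot: [[0.986, -0.168, 0.001], [-0.168, -0.986, -0.001], [0.001, 0.001, -1.0]]
ft_force: [-0.3, 0.6, 0.4]
grip_width: 0.0782
gripper_force: 0.0
```

Request:
step_arm([
  [[0,0,0],[0,0,0]],
  [[0,0,0],[0,0,0]],
  [[0,0,0],[0,0,0]],
  [[0,0,0],[0,0,0]],
  [[0,0,0],[0,0,0]],
  [[0,0,0],[0,0,0]],
  [[0,0,0],[0,0,0]],
], jaw=50, grip_force=30)

```text
time_s: 2.73
position: [0.4402, -0.405, 0.0036]
tool_rot: [[0.986, -0.169, 0.001], [-0.169, -0.986, -0.001], [0.001, 0.001, -1.0]]
ft_force: [-0.4, 0.9, 6.5]
grip_width: 0.0555
gripper_force: 32.3
```

```bash
python3 plan.py .4395,-.4045,.15,-99.7 .515,-.0123,.15,-99.7 .515,-.0123,.0175,-99.7
```

```text
now [ 0.4402 -0.405   0.0036] t 2.7 w 55.5
(0.4395, -0.4045, 0.15, -99.7) -> [-0.002, -0.001, -0.488] [0.001, -0.001, -0.0]
(0.515, -0.0123, 0.15, -99.7) -> [0.028, -1.331, 0.0] [0.0, 0.0, 0.0]
(0.515, -0.0123, 0.0175, -99.7) -> [0.0, 0.0, 0.442] [0.0, 0.0, 0.0]
```

Request:
step_arm([
  [[0,0,-0.02],[0,0,0]],
  [[0,0,-0.06],[0,0,0]],
  [[0,0,-0.12],[0,0,0]],
  [[0,0,-0.18],[0,0,0]],
  [[0,0,-0.22],[0,0,0]],
  [[0,0,-0.24],[0,0,0]],
  [[0,0,-0.24],[0,0,0]],
  [[0,0,-0.24],[0,0,0]],
])

```text
time_s: 3.4
position: [0.4399, -0.4047, 0.0747]
tool_rot: [[0.986, -0.169, -0.0], [-0.169, -0.986, 0.0], [-0.0, -0.0, -1.0]]
ft_force: [-0.4, -0.0, -1.9]
grip_width: 0.0564
gripper_force: 32.1
```

```bash
python3 - <<'E'
from h import *
save("scene","pics/s2.png",(130,230,290,350),4)
E
```

```text
(no output)
```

View pics/s2.png

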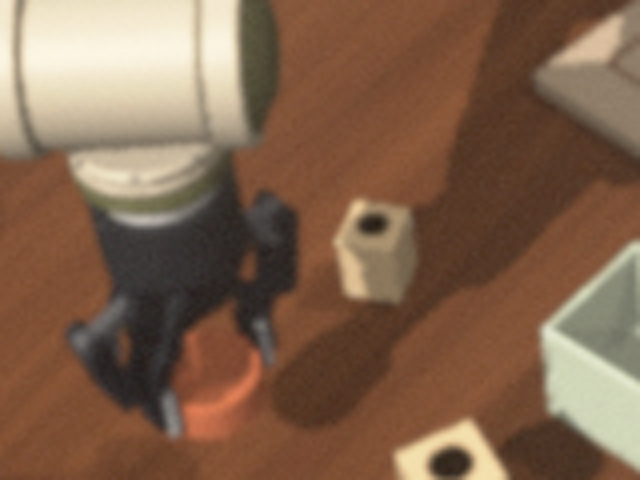

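The dish is held level at crop (215,395). Now I'll carry it to the bat.

Request:
step_arm([
  [[0,-0.03,-0.06],[0,0,0]],
  [[0,-0.1,-0.12],[0,0,0]],
  [[0.004,-0.2,-0.16],[0,0,0]],
  [[0.008,-0.31,-0.18],[0,0,0]],
  [[0.01,-0.42,-0.18],[0,0,0]],
  [[0.012,-0.53,-0.18],[0,0,0]],
  [[0.015,-0.64,-0.18],[0,0,0]],
  [[0.018,-0.75,-0.18],[0,0,0]],
  [[0.02,-0.86,-0.18],[0,0,0]],
  [[0.02,-0.96,-0.18],[0,0,0]],
])

```text
time_s: 4.28
position: [0.4942, -0.12, 0.1281]
tool_rot: [[0.986, -0.169, -0.002], [-0.169, -0.986, 0.001], [-0.002, -0.001, -1.0]]
ft_force: [0.3, 0.6, -1.3]
grip_width: 0.0559
gripper_force: 32.3
```

Request:
step_arm([
  [[0.002,-0.1,0],[0,0,0]],
  [[0.005,-0.19,0],[0,0,0]],
  [[0.007,-0.27,0],[0,0,0]],
  [[0.008,-0.33,0],[0,0,0]],
  [[0.008,-0.36,0],[0,0,0]],
  [[0.008,-0.37,0],[0,0,0]],
  [[0.008,-0.37,0],[0,0,0]],
  [[0.008,-0.37,0],[0,0,0]],
  [[0.008,-0.37,0],[0,0,0]],
])

```text
time_s: 5.03
position: [0.5155, -0.014, 0.1289]
tool_rot: [[0.985, -0.17, -0.0], [-0.17, -0.985, -0.0], [-0.0, 0.0, -1.0]]
ft_force: [0.3, -0.8, -0.4]
grip_width: 0.0561
gripper_force: 32.3
```

```bash
python3 plan.py .515,-.0123,.03,-99.7 .515,-.0123,.019,-99.7
```

```text
now [ 0.5155 -0.014   0.1289] t 5.0 w 56.1
(0.515, -0.0123, 0.03, -99.7) -> [-0.003, -0.005, 0.33] [0.0, 0.0, -0.002]
(0.515, -0.0123, 0.019, -99.7) -> [0.0, 0.0, 0.037] [0.0, 0.0, 0.0]
```

Request:
step_arm([
  [[0,0,0.04],[0,0,0]],
  [[-0.003,-0.005,0.1],[0,0,0]],
  [[-0.003,-0.005,0.17],[0,0,0]],
  [[-0.003,-0.005,0.23],[0,0,0]],
  [[-0.003,-0.005,0.28],[0,0,0]],
  [[-0.003,-0.005,0.31],[0,0,0]],
  [[-0.003,-0.005,0.33],[0,0,0]],
  [[-0.003,-0.005,0.34],[0,0,0]],
  [[-0.003,-0.005,0.345],[0,0,0]],
  [[-0.003,-0.005,0.345],[0,0,0]],
])

```text
time_s: 5.87
position: [0.5152, -0.0116, 0.0259]
tool_rot: [[0.986, -0.169, 0.001], [-0.169, -0.986, -0.0], [0.001, 0.0, -1.0]]
ft_force: [0.7, 0.3, -0.9]
grip_width: 0.0559
gripper_force: 32.3
```

Request:
step_arm([
  [[0,0,0.005],[0,0,0]],
  [[0,0,0.01],[0,0,0]],
  [[0,0,0.015],[0,0,0]],
  [[0,0,0.018],[0,0,0]],
  [[0,0,0.018],[0,0,0]],
  [[0,0,0.018],[0,0,0]],
])

```text
time_s: 6.37
position: [0.515, -0.0114, 0.0201]
tool_rot: [[0.986, -0.169, -0.0], [-0.169, -0.986, 0.0], [-0.0, -0.0, -1.0]]
ft_force: [0.3, 0.9, -0.7]
grip_width: 0.0562
gripper_force: 32.3
```

Request:
step_arm([
  [[0,-0.003,0.003],[0,0,0]],
  [[0,-0.003,0.006],[0,0,0]],
  [[0,-0.003,0.006],[0,0,0]],
  [[0,-0.003,0.006],[0,0,0]],
])

```text
time_s: 6.7
position: [0.5152, -0.0104, 0.0186]
tool_rot: [[0.986, -0.169, 0.0], [-0.169, -0.986, 0.0], [0.0, -0.0, -1.0]]
ft_force: [-0.8, 1.1, 4.4]
grip_width: 0.0559
gripper_force: 32.8
```

Request:
step_arm([
  [[0,0,-0.006],[0,0,0]],
  [[0,0.006,-0.006],[0,0,0]],
  [[0,0.006,-0.003],[0,0,0]],
  [[0,0.006,0],[0,0,0]],
  [[0,0.006,0],[0,0,0]],
])

```text
time_s: 7.12
position: [0.5148, -0.0125, 0.0186]
tool_rot: [[0.986, -0.169, 0.0], [-0.169, -0.986, -0.0], [0.0, 0.0, -1.0]]
ft_force: [-1.7, -0.2, 5.6]
grip_width: 0.0556
gripper_force: 32.9
```

Request:
step_arm([
  [[0,0,0],[0,0,0]],
  [[0,0,0],[0,0,0]],
  [[0,0,0],[0,0,0]],
  [[0,0,0],[0,0,0]],
  [[0,0,0],[0,0,0]],
], jaw=76)

```text
time_s: 7.53
position: [0.5148, -0.0123, 0.0182]
tool_rot: [[0.986, -0.169, -0.0], [-0.169, -0.986, 0.0], [-0.0, -0.0, -1.0]]
ft_force: [0.1, 0.2, 0.5]
grip_width: 0.0755
gripper_force: 0.0
```

Request:
step_arm([
  [[0,0,-0.05],[0,0,0]],
  [[0,0,-0.12],[0,0,0]],
  [[0,0,-0.2],[0,0,0]],
  [[0,0,-0.28],[0,0,0]],
  [[0,0,-0.35],[0,0,0]],
  [[0,0,-0.4],[0,0,0]],
  [[0,0,-0.4],[0,0,0]],
  [[0,0,-0.4],[0,0,0]],
])

```text
time_s: 8.2
position: [0.5149, -0.0123, 0.1384]
tool_rot: [[0.986, -0.169, 0.001], [-0.169, -0.986, -0.0], [0.001, 0.0, -1.0]]
ft_force: [-0.0, 1.0, -0.2]
grip_width: 0.0758
gripper_force: 0.0
```

```bash
python3 plan.py .416,-.2402,.14,-69.5 .416,-.2402,.022,-69.5
```

```text
now [ 0.5149 -0.0123  0.1384] t 8.2 w 75.8
(0.416, -0.2402, 0.14, -69.5) -> [-0.197, 0.804, -0.005] [0.0, -0.001, -0.671]
(0.416, -0.2402, 0.022, -69.5) -> [0.0, 0.0, 0.393] [0.0, 0.0, 0.0]
```

Request:
step_arm([
  [[-0.02,0.06,0],[0,0,-0.05]],
  [[-0.04,0.17,0],[0,0,-0.15]],
  [[-0.07,0.29,0],[0,0,-0.27]],
  [[-0.1,0.41,0],[0,0,-0.4]],
  [[-0.13,0.53,0],[0,0,-0.5]],
  [[-0.16,0.64,0],[0,0,-0.6]],
  [[-0.185,0.74,0],[0,0,-0.67]],
  [[-0.195,0.79,0],[0,0,-0.671]],
  [[-0.197,0.804,0],[0,0,-0.671]],
  [[-0.197,0.804,0],[0,0,-0.671]],
], jaw=60)

```text
time_s: 9.03
position: [0.4153, -0.2404, 0.1372]
tool_rot: [[0.938, 0.348, -0.001], [0.348, -0.938, 0.002], [-0.001, -0.002, -1.0]]
ft_force: [-0.6, -0.0, -0.4]
grip_width: 0.0597
gripper_force: 0.0
```

```bash
python3 - <<'E'
from meas import *
from plan import plan
dd={k:get_image(k) for k in("top","scene")}
report({"dish":((331,248),.041,.05),"pa":((440,285),.05,.04)},dd)
plan([(.416,-.2402,.022,-69.5)])
E
```

```text
dish top 152 [513.2 -12.4  56.6  55.   -2.7] med z 40.3 mean [514.3 -12.2] circ [513.4 -12.2]
dish scene 129 [514.5 -12.6  61.1  56.1 -36.5] med z 40.7 mean [515.4 -13.8] circ [514.4 -11.8]
pa top few 0
pa scene 192 [ 417.1 -241.7   40.    37.2  -73.2] med z 50.1 mean [ 418.4 -242.8] circ [ 417.5 -241.4]
now [ 0.4159 -0.2391  0.1376] t 9.1 w 60.2
(0.416, -0.2402, 0.022, -69.5) -> [-0.001, 0.004, 0.385] [-0.002, 0.001, -0.0]
```

Request:
step_arm([
  [[0,0.003,0.05],[0,0,0]],
  [[0,0.003,0.13],[0,0,0]],
  [[0,0.003,0.21],[0,0,0]],
  [[0,0.003,0.29],[0,0,0]],
  [[0,0.003,0.36],[0,0,0]],
  [[0,0.003,0.4],[0,0,0]],
  [[0,0.003,0.42],[0,0,0]],
  [[0,0.003,0.43],[0,0,0]],
  [[0,0.003,0.43],[0,0,0]],
])

```text
time_s: 9.88
position: [0.4165, -0.2402, 0.0092]
tool_rot: [[0.936, 0.351, -0.0], [0.351, -0.936, 0.0], [-0.0, -0.0, -1.0]]
ft_force: [0.8, 0.1, -0.4]
grip_width: 0.0599
gripper_force: 0.0
```

Request:
step_arm([
  [[0,0,0],[0,0,0]],
  [[0,0,0],[0,0,0]],
  [[0,0,0],[0,0,0]],
  [[0,0,0],[0,0,0]],
  [[0,0,0],[0,0,0]],
  [[0,0,0],[0,0,0]],
  [[0,0,0],[0,0,0]],
], jaw=28, grip_force=45)

```text
time_s: 10.47
position: [0.4166, -0.2411, 0.0102]
tool_rot: [[0.937, 0.35, 0.001], [0.35, -0.937, -0.001], [0.001, 0.001, -1.0]]
ft_force: [0.6, 1.7, 7.0]
grip_width: 0.0356
gripper_force: 45.5
```

```bash
python3 plan.py .416,-.2402,.14,-69.5 .4559,-.0022,.14,-99.7 .4559,-.0022,.024,-99.7
```

```text
now [ 0.4166 -0.2411  0.0102] t 10.5 w 35.6
(0.416, -0.2402, 0.14, -69.5) -> [-0.0, -0.003, -0.433] [0.002, -0.001, -0.001]
(0.4559, -0.0022, 0.14, -99.7) -> [0.402, -0.697, 0.0] [0.0, 0.0, 0.671]
(0.4559, -0.0022, 0.024, -99.7) -> [0.0, 0.0, 0.387] [0.0, 0.0, 0.0]
```

Request:
step_arm([
  [[0,0,-0.03],[0,0,0]],
  [[0,0,-0.08],[0,0,0]],
  [[0,0,-0.16],[0,0,0]],
  [[0,0,-0.24],[0,0,0]],
  [[0,0,-0.32],[0,0,0]],
  [[0,0,-0.38],[0,0,0]],
  [[0,0,-0.41],[0,0,0]],
  [[0,0,-0.42],[0,0,0]],
  [[0,0,-0.42],[0,0,0]],
])

```text
time_s: 11.22
position: [0.4161, -0.2409, 0.1356]
tool_rot: [[0.937, 0.35, 0.0], [0.35, -0.937, -0.001], [0.0, 0.001, -1.0]]
ft_force: [0.2, 0.1, -1.2]
grip_width: 0.0352
gripper_force: 45.0
```

Request:
step_arm([
  [[0.03,-0.05,0],[0,0,0.05]],
  [[0.08,-0.14,0],[0,0,0.14]],
  [[0.14,-0.24,0],[0,0,0.24]],
  [[0.2,-0.34,0],[0,0,0.34]],
  [[0.26,-0.45,0],[0,0,0.45]],
  [[0.32,-0.55,0],[0,0,0.55]],
  [[0.37,-0.64,0],[0,0,0.63]],
  [[0.395,-0.685,0],[0,0,0.67]],
  [[0.402,-0.7,0],[0,0,0.67]],
  [[0.402,-0.7,0],[0,0,0.67]],
])

```text
time_s: 12.05
position: [0.4552, -0.0011, 0.1344]
tool_rot: [[0.986, -0.165, -0.002], [-0.165, -0.986, 0.001], [-0.002, -0.0, -1.0]]
ft_force: [-0.1, -0.9, -0.9]
grip_width: 0.0357
gripper_force: 45.1
```

Request:
step_arm([
  [[0,0,0],[0,0,0]],
])

```text
time_s: 12.13
position: [0.4554, -0.0025, 0.1347]
tool_rot: [[0.986, -0.167, -0.001], [-0.167, -0.986, 0.0], [-0.001, 0.0, -1.0]]
ft_force: [0.9, -0.9, -0.8]
grip_width: 0.0352
gripper_force: 45.1
```

```bash
python3 plan.py .4559,-.0022,.028,-99.7
```

```text
now [ 0.4554 -0.0025  0.1347] t 12.1 w 35.2
(0.4559, -0.0022, 0.028, -99.7) -> [0.002, -0.001, 0.356] [0.0, 0.002, 0.002]
```

Request:
step_arm([
  [[0,0,0.04],[0,0,0]],
  [[0.002,0,0.11],[0,0,0.002]],
  [[0.002,0,0.18],[0,0,0.002]],
  [[0.002,0,0.25],[0,0,0.002]],
  [[0.002,0,0.3],[0,0,0.002]],
  [[0.002,0,0.33],[0,0,0.002]],
  [[0.002,0,0.345],[0,0,0.002]],
  [[0.002,0,0.352],[0,0,0.002]],
  [[0.002,0,0.357],[0,0,0.002]],
  [[0.002,0,0.357],[0,0,0.002]],
])

```text
time_s: 12.97
position: [0.4565, -0.0025, 0.0284]
tool_rot: [[0.985, -0.17, 0.0], [-0.17, -0.985, -0.0], [0.001, 0.0, -1.0]]
ft_force: [0.3, 1.2, -0.6]
grip_width: 0.0359
gripper_force: 45.1
```

Request:
step_arm([
  [[0,0,0.003],[0,0,0]],
  [[0,0,0.006],[0,0,0]],
  [[0,0,0.009],[0,0,0]],
  [[0,0,0.009],[0,0,0]],
  [[0,0,0.009],[0,0,0]],
])

```text
time_s: 13.38
position: [0.4563, -0.002, 0.0256]
tool_rot: [[0.986, -0.169, 0.0], [-0.169, -0.986, -0.0], [0.0, -0.0, -1.0]]
ft_force: [0.6, -0.6, -1.3]
grip_width: 0.0353
gripper_force: 45.1
```

Request:
step_arm([
  [[0,0,0.002],[0,0,0]],
  [[0,0,0.004],[0,0,0]],
  [[0,0,0.004],[0,0,0]],
  [[0,0,0.004],[0,0,0]],
])

```text
time_s: 13.72
position: [0.4564, -0.0021, 0.0252]
tool_rot: [[0.986, -0.169, 0.001], [-0.169, -0.986, -0.0], [0.001, 0.0, -1.0]]
ft_force: [-3.6, 0.2, 11.2]
grip_width: 0.0357
gripper_force: 46.7
```

Contact. Release and lift.

Request:
step_arm([
  [[0,0,0],[0,0,0]],
  [[0,0,0],[0,0,0]],
  [[0,0,0],[0,0,0]],
  [[0,0,0],[0,0,0]],
  [[0,0,0],[0,0,0]],
], jaw=60)

```text
time_s: 14.13
position: [0.4563, -0.0021, 0.0242]
tool_rot: [[0.986, -0.169, -0.0], [-0.169, -0.986, 0.0], [-0.0, -0.0, -1.0]]
ft_force: [-0.2, 0.2, 0.1]
grip_width: 0.0598
gripper_force: 0.0
```

Request:
step_arm([
  [[0,0,-0.05],[0,0,0]],
  [[0,0,-0.12],[0,0,0]],
  [[0,0,-0.2],[0,0,0]],
  [[0,0,-0.28],[0,0,0]],
  [[0,0,-0.35],[0,0,0]],
  [[0,0,-0.4],[0,0,0]],
  [[0,0,-0.4],[0,0,0]],
  [[0,0,-0.4],[0,0,0]],
])

```text
time_s: 14.8
position: [0.4563, -0.0021, 0.1445]
tool_rot: [[0.986, -0.169, 0.001], [-0.169, -0.986, -0.0], [0.001, 0.0, -1.0]]
ft_force: [0.5, 1.0, -1.1]
grip_width: 0.0598
gripper_force: 0.0
```

```bash
python3 plan.py .4153,.2368,.145,-50.5 .4153,.2368,.009,-50.5
```

```text
now [ 0.4563 -0.0021  0.1445] t 14.8 w 59.8
(0.4153, 0.2368, 0.145, -50.5) -> [-0.27, -0.762, -0.002] [0.001, -0.001, -1.095]
(0.4153, 0.2368, 0.009, -50.5) -> [0.0, 0.0, 0.453] [0.0, 0.0, 0.0]
```

Request:
step_arm([
  [[-0.02,-0.06,0],[0,0,-0.06]],
  [[-0.055,-0.16,0],[0,0,-0.2]],
  [[-0.1,-0.28,0],[0,0,-0.35]],
  [[-0.14,-0.4,0],[0,0,-0.5]],
  [[-0.18,-0.52,0],[0,0,-0.65]],
  [[-0.22,-0.63,0],[0,0,-0.8]],
  [[-0.25,-0.71,0],[0,0,-0.94]],
  [[-0.265,-0.75,0],[0,0,-1.0]],
  [[-0.27,-0.762,0],[0,0,-1.0]],
  [[-0.27,-0.762,0],[0,0,-1.0]],
])

```text
time_s: 15.63
position: [0.4146, 0.2373, 0.1432]
tool_rot: [[0.817, 0.577, -0.002], [0.577, -0.817, -0.001], [-0.002, -0.001, -1.0]]
ft_force: [-0.0, -0.2, 0.6]
grip_width: 0.06
gripper_force: 0.0
```

Request:
step_arm([
  [[0,0,0],[0,0,-0.095]],
  [[0,0,0],[0,0,-0.095]],
  [[0,0,0],[0,0,-0.095]],
])

```text
time_s: 15.88
position: [0.4154, 0.236, 0.1439]
tool_rot: [[0.774, 0.633, -0.001], [0.633, -0.774, -0.0], [-0.001, -0.0, -1.0]]
ft_force: [-0.3, 0.6, 0.7]
grip_width: 0.06
gripper_force: 0.0
```

```bash
python3 plan.py .4153,.2368,.009,-50.5
```

```text
now [0.4154 0.236  0.1439] t 15.9 w 60.0
(0.4153, 0.2368, 0.009, -50.5) -> [0.002, -0.002, 0.45] [-0.0, 0.001, -0.005]
```

Request:
step_arm([
  [[0,0,0.05],[0,0,-0.005]],
  [[0,0,0.13],[0,0,-0.005]],
  [[0,0,0.21],[0,0,-0.005]],
  [[0,0,0.29],[0,0,-0.005]],
  [[0,0,0.36],[0,0,-0.005]],
  [[0,0,0.41],[0,0,-0.005]],
  [[0,0,0.435],[0,0,-0.005]],
  [[0,0,0.447],[0,0,-0.005]],
  [[0,0,0.447],[0,0,-0.005]],
])

```text
time_s: 16.63
position: [0.4153, 0.2366, 0.01]
tool_rot: [[0.77, 0.638, -0.001], [0.638, -0.77, -0.0], [-0.001, -0.0, -1.0]]
ft_force: [-0.9, -0.1, -0.2]
grip_width: 0.0605
gripper_force: 0.0
```

Request:
step_arm([
  [[0,0,0],[0,0,0]],
  [[0,0,0],[0,0,0]],
  [[0,0,0],[0,0,0]],
  [[0,0,0],[0,0,0]],
  [[0,0,0],[0,0,0]],
  [[0,0,0],[0,0,0]],
  [[0,0,0],[0,0,0]],
], jaw=28)

```text
time_s: 17.22
position: [0.4158, 0.2371, 0.0112]
tool_rot: [[0.769, 0.639, 0.002], [0.639, -0.769, 0.0], [0.002, 0.001, -1.0]]
ft_force: [-0.5, -0.6, 6.8]
grip_width: 0.0356
gripper_force: 45.5
```

Request:
step_arm([
  [[0,0,-0.03],[0,0,0]],
  [[0,0,-0.08],[0,0,0]],
  [[0,0,-0.16],[0,0,0]],
  [[0,0,-0.24],[0,0,0]],
  [[0,0,-0.32],[0,0,0]],
  [[0,0,-0.4],[0,0,0]],
  [[0,0,-0.44],[0,0,0]],
  [[0,0,-0.46],[0,0,0]],
  [[0,0,-0.46],[0,0,0]],
])

```text
time_s: 17.97
position: [0.4154, 0.237, 0.1496]
tool_rot: [[0.769, 0.639, 0.002], [0.639, -0.769, 0.001], [0.002, 0.001, -1.0]]
ft_force: [-0.1, 0.1, -1.1]
grip_width: 0.0356
gripper_force: 45.0
```

```bash
python3 plan.py .574,-.0224,.145,-99.7 .574,-.0224,.028,-99.7
```

```text
now [0.4154 0.237  0.1496] t 18.0 w 35.6
(0.574, -0.0224, 0.145, -99.7) -> [-0.146, 1.003, 0.016] [0.0, -0.003, 1.099]
(0.574, -0.0224, 0.028, -99.7) -> [0.0, 0.0, 0.39] [0.0, 0.0, 0.0]
```

Request:
step_arm([
  [[-0.01,0.05,0],[0,0,0.06]],
  [[-0.025,0.15,0],[0,0,0.18]],
  [[-0.04,0.26,0],[0,0,0.31]],
  [[-0.06,0.38,0],[0,0,0.44]],
  [[-0.075,0.5,0],[0,0,0.57]],
  [[-0.09,0.62,0],[0,0,0.7]],
  [[-0.11,0.74,0],[0,0,0.83]],
  [[-0.125,0.85,0],[0,0,0.95]],
  [[-0.14,0.95,0],[0,0,1.0]],
  [[-0.146,1.0,0],[0,0,1.0]],
])

```text
time_s: 18.8
position: [0.5742, -0.0247, 0.1467]
tool_rot: [[0.995, -0.096, -0.002], [-0.096, -0.995, -0.0], [-0.002, 0.0, -1.0]]
ft_force: [-0.6, 0.8, -1.5]
grip_width: 0.0356
gripper_force: 45.2
```

Request:
step_arm([
  [[0,0,0],[0,0,0.05]],
  [[0,0,0],[0,0,0.1]],
  [[0,0,0],[0,0,0.1]],
  [[0,0,0],[0,0,0.1]],
  [[0,0,0],[0,0,0.1]],
])

```text
time_s: 19.22
position: [0.573, -0.0212, 0.1478]
tool_rot: [[0.986, -0.167, -0.001], [-0.167, -0.986, 0.0], [-0.001, -0.0, -1.0]]
ft_force: [0.1, 0.2, -1.4]
grip_width: 0.0357
gripper_force: 45.2
```

```bash
python3 plan.py .574,-.0224,.029,-99.7
```

```text
now [ 0.573  -0.0212  0.1478] t 19.2 w 35.7
(0.574, -0.0224, 0.029, -99.7) -> [0.004, 0.003, 0.396] [-0.0, 0.001, 0.001]
```

Request:
step_arm([
  [[0.004,0.003,0.05],[0,0,0.002]],
  [[0.004,0.003,0.13],[0,0,0.002]],
  [[0.004,0.003,0.21],[0,0,0.002]],
  [[0.004,0.003,0.28],[0,0,0.002]],
  [[0.004,0.003,0.33],[0,0,0.002]],
  [[0.004,0.003,0.365],[0,0,0.002]],
  [[0.004,0.003,0.385],[0,0,0.002]],
  [[0.004,0.003,0.395],[0,0,0.002]],
  [[0.004,0.003,0.398],[0,0,0.002]],
  [[0.004,0.003,0.398],[0,0,0.002]],
])

```text
time_s: 20.05
position: [0.5747, -0.0228, 0.0294]
tool_rot: [[0.985, -0.171, 0.001], [-0.171, -0.985, -0.0], [0.001, 0.0, -1.0]]
ft_force: [0.4, 0.8, -1.2]
grip_width: 0.0357
gripper_force: 45.2
```

Request:
step_arm([
  [[0,0,0.002],[0,0,0]],
  [[0,0,0.004],[0,0,0]],
  [[0,0,0.006],[0,0,0]],
  [[0,0,0.006],[0,0,0]],
])

```text
time_s: 20.38
position: [0.5744, -0.0228, 0.0272]
tool_rot: [[0.985, -0.171, 0.0], [-0.171, -0.985, -0.0], [0.0, -0.0, -1.0]]
ft_force: [-0.1, 0.3, -1.1]
grip_width: 0.0357
gripper_force: 45.2
```

Request:
step_arm([
  [[0,0,0.002],[0,0,0]],
  [[0,0,0.004],[0,0,0]],
  [[0,0,0.006],[0,0,0]],
  [[0,0,0.006],[0,0,0]],
])

```text
time_s: 20.72
position: [0.5744, -0.0228, 0.0262]
tool_rot: [[0.985, -0.171, 0.001], [-0.171, -0.985, -0.0], [0.001, 0.0, -1.0]]
ft_force: [-2.9, -0.2, 8.7]
grip_width: 0.0358
gripper_force: 46.3
```

Request:
step_arm([
  [[0,0,0],[0,0,0]],
  [[0,0,0],[0,0,0]],
  [[0,0,0],[0,0,0]],
  [[0,0,0],[0,0,0]],
  [[0,0,0],[0,0,0]],
], jaw=60)

```text
time_s: 21.13
position: [0.5744, -0.0228, 0.0251]
tool_rot: [[0.985, -0.171, -0.0], [-0.171, -0.985, 0.0], [-0.0, -0.0, -1.0]]
ft_force: [0.2, -0.2, -0.5]
grip_width: 0.0599
gripper_force: 0.0
```

Request:
step_arm([
  [[0,0,-0.05],[0,0,0]],
  [[0,0,-0.12],[0,0,0]],
  [[0,0,-0.2],[0,0,0]],
  [[0,0,-0.28],[0,0,0]],
  [[0,0,-0.35],[0,0,0]],
  [[0,0,-0.4],[0,0,0]],
  [[0,0,-0.4],[0,0,0]],
  [[0,0,-0.4],[0,0,0]],
])

```text
time_s: 21.8
position: [0.5744, -0.0228, 0.1453]
tool_rot: [[0.985, -0.171, 0.001], [-0.171, -0.985, -0.0], [0.001, 0.0, -1.0]]
ft_force: [-0.4, -0.2, -0.4]
grip_width: 0.0599
gripper_force: 0.0
```

```bash
python3 plan.py .6305,.249,.14,-79.5 .6305,.249,.0,-79.5
```

```text
now [ 0.5744 -0.0228  0.1453] t 21.8 w 59.9
(0.6305, 0.249, 0.14, -79.5) -> [0.029, -0.925, 0.018] [0.0, -0.001, -0.452]
(0.6305, 0.249, 0.0, -79.5) -> [0.0, 0.0, 0.467] [0.0, 0.0, 0.0]
```

Request:
step_arm([
  [[0,-0.05,0],[0,0,-0.03]],
  [[0.005,-0.15,0],[0,0,-0.08]],
  [[0.01,-0.27,0],[0,0,-0.14]],
  [[0.013,-0.39,0],[0,0,-0.2]],
  [[0.017,-0.51,0],[0,0,-0.26]],
  [[0.02,-0.63,0],[0,0,-0.32]],
  [[0.024,-0.75,0],[0,0,-0.38]],
  [[0.028,-0.85,0],[0,0,-0.43]],
  [[0.029,-0.91,0],[0,0,-0.452]],
  [[0.029,-0.925,0],[0,0,-0.452]],
], jaw=76)

```text
time_s: 22.63
position: [0.6297, 0.2521, 0.1428]
tool_rot: [[0.983, 0.186, -0.003], [0.186, -0.983, -0.0], [-0.003, -0.0, -1.0]]
ft_force: [0.3, 0.0, -1.2]
grip_width: 0.0762
gripper_force: 0.0
```

Request:
step_arm([
  [[0,0,0],[0,0,0]],
  [[0,0,0],[0,0,0]],
  [[0,0,0],[0,0,0]],
])

```text
time_s: 22.88
position: [0.6303, 0.2477, 0.1447]
tool_rot: [[0.984, 0.18, -0.001], [0.18, -0.984, -0.0], [-0.001, 0.0, -1.0]]
ft_force: [0.2, 0.9, -0.1]
grip_width: 0.0762
gripper_force: 0.0
```

```bash
python3 - <<'E'
from meas import *
from plan import plan
dd={k:get_image(k) for k in("top","scene")}
report({"dish":((331,248),.041,.05),"p1":(( 328,272),.065,.035),"p2":((334,220),.065,.035)},dd)
plan([(.6305,.249,.003,-79.5)])
save("top","pics/t2.png",(250,150,410,310),3.7)
E
```

```text
dish top 155 [513.5 -12.5  56.5  55.1  -2.4] med z 39.9 mean [513.1 -12.1] circ [513.9 -12.2]
dish scene 174 [500.9 -11.   86.   57.5 -10. ] med z 40.6 mean [504.1 -13.4] circ [499.8 -17. ]
p1 top 283 [455.6  -1.7  36.1  35.6 -10.7] med z 64.7 mean [455.4  -1.7] circ [455.8  -1.8]
p1 scene 154 [457.8  -4.   41.6  38.2 -14.9] med z 65.3 mean [458.6  -4.7] circ [457.8  -2.3]
p2 top 265 [573.3 -22.6  35.9  35.9  -9.1] med z 64.0 mean [573.1 -22.3] circ [573.4 -22.2]
p2 scene 159 [575.2 -22.6  38.3  38.2 -13.2] med z 65.3 mean [575.7 -24.2] circ [574.4 -22.8]
now [0.6304 0.2478 0.1452] t 23.0 w 76.0
(0.6305, 0.249, 0.003, -79.5) -> [0.001, -0.004, 0.474] [0.0, 0.0, -0.002]
```

View pics/t2.png

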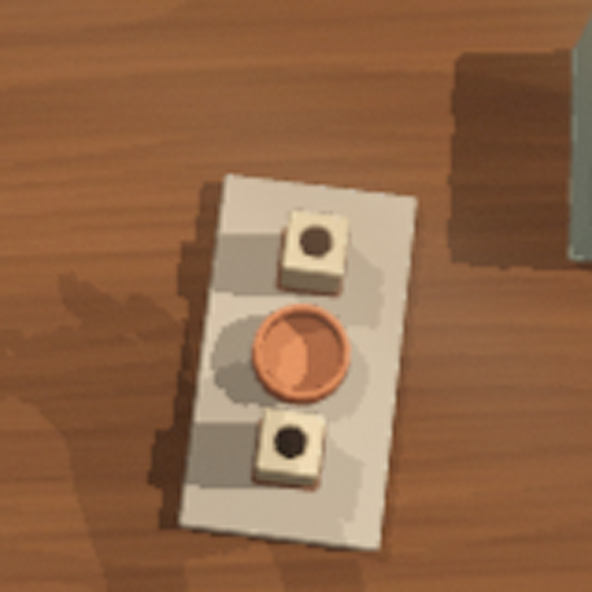

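The dish (crop 302,352) and both props (316,245 and 290,445) cover their marks, and the top-view numbers agree with the marks to within 1 mm. Next, the shelf.

Request:
step_arm([
  [[0,-0.004,0.05],[0,0,0]],
  [[0,-0.004,0.13],[0,0,0]],
  [[0,-0.004,0.21],[0,0,0]],
  [[0,-0.004,0.29],[0,0,0]],
  [[0,-0.004,0.36],[0,0,0]],
  [[0,-0.004,0.41],[0,0,0]],
  [[0,-0.004,0.44],[0,0,0]],
  [[0,-0.004,0.46],[0,0,0]],
  [[0,-0.004,0.468],[0,0,0]],
  [[0,-0.004,0.468],[0,0,0]],
])

```text
time_s: 23.87
position: [0.6304, 0.2501, 0.0051]
tool_rot: [[0.983, 0.182, 0.0], [0.182, -0.983, 0.0], [0.0, 0.0, -1.0]]
ft_force: [0.7, 0.6, 0.4]
grip_width: 0.0761
gripper_force: 0.0
```

Request:
step_arm([
  [[0,0,0.004],[0,0,0]],
  [[0,0,0.008],[0,0,0]],
  [[0,0,0.012],[0,0,0]],
  [[0,0,0.015],[0,0,0]],
  [[0,0,0.015],[0,0,0]],
])

```text
time_s: 24.28
position: [0.6301, 0.2503, 0.0003]
tool_rot: [[0.983, 0.182, 0.0], [0.182, -0.983, 0.0], [0.0, -0.0, -1.0]]
ft_force: [0.1, 0.1, -0.1]
grip_width: 0.076
gripper_force: 0.0
```

```bash
python3 - <<'E'
from h import *
save("scene","pics/s3.png",(340,160,460,250),5)
E
```

```text
(no output)
```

View pics/s3.png

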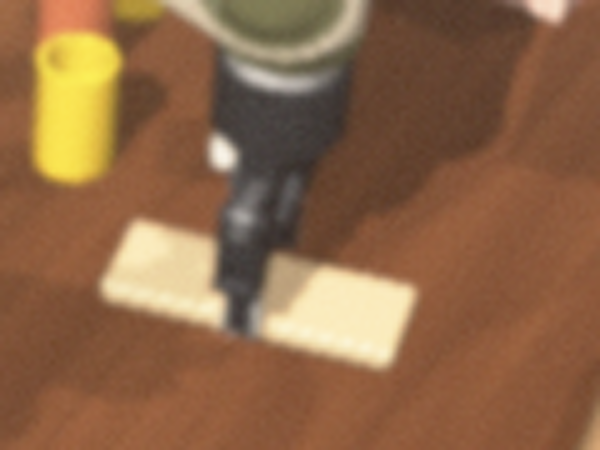

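The fingers straddle the shelf, with the near tip at crop (240,325). I'll go 2 mm lower, then grip.

Request:
step_arm([
  [[0,0,0.003],[0,0,0]],
  [[0,0,0.006],[0,0,0]],
  [[0,0,0.006],[0,0,0]],
])

```text
time_s: 24.58
position: [0.6301, 0.2503, -0.0017]
tool_rot: [[0.983, 0.182, -0.0], [0.182, -0.983, -0.0], [-0.0, 0.0, -1.0]]
ft_force: [-0.0, 0.4, 0.1]
grip_width: 0.0759
gripper_force: 0.0
```

Request:
step_arm([
  [[0,0,0],[0,0,0]],
  [[0,0,0],[0,0,0]],
  [[0,0,0],[0,0,0]],
  [[0,0,0],[0,0,0]],
  [[0,0,0],[0,0,0]],
  [[0,0,0],[0,0,0]],
  [[0,0,0],[0,0,0]],
], jaw=54, grip_force=60)

```text
time_s: 25.17
position: [0.6304, 0.2503, -0.001]
tool_rot: [[0.983, 0.182, 0.001], [0.182, -0.983, 0.0], [0.001, -0.0, -1.0]]
ft_force: [-1.0, -0.1, 5.1]
grip_width: 0.0604
gripper_force: 65.7
```

Request:
step_arm([
  [[0,0,-0.01],[0,0,0]],
  [[0,0,-0.03],[0,0,0]],
  [[0,0,-0.06],[0,0,0]],
  [[0,0,-0.1],[0,0,0]],
  [[0,0,-0.13],[0,0,0]],
  [[0,0,-0.15],[0,0,0]],
  [[0,0,-0.15],[0,0,0]],
  [[0,0,-0.15],[0,0,0]],
])

```text
time_s: 25.83
position: [0.6302, 0.2503, 0.044]
tool_rot: [[0.983, 0.182, 0.001], [0.182, -0.983, 0.0], [0.001, -0.0, -1.0]]
ft_force: [-0.2, 0.4, -1.7]
grip_width: 0.0598
gripper_force: 65.1
```

```bash
python3 - <<'E'
from h import *
save("scene","pics/s4.png",(340,130,460,220),5)
E
```

```text
(no output)
```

View pics/s4.png

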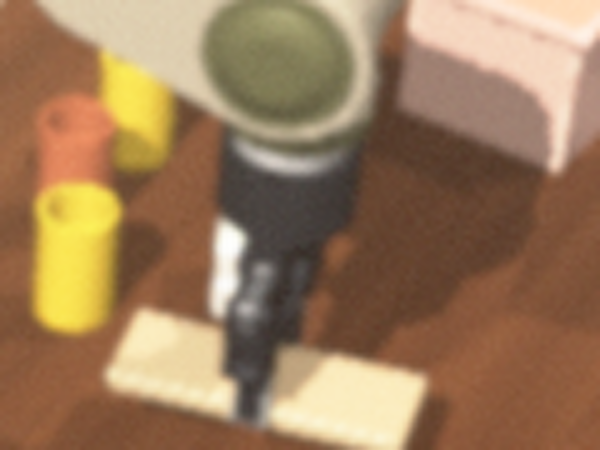

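The shelf is lifted level, with the near grip at crop (255,400). Now raise and carry it.

Request:
step_arm([
  [[0,0,-0.03],[0,0,0]],
  [[0,0,-0.09],[0,0,0]],
  [[0,0,-0.16],[0,0,0]],
  [[0,0,-0.23],[0,0,0]],
  [[0,0,-0.29],[0,0,0]],
  [[0,0,-0.33],[0,0,0]],
  [[0,0,-0.34],[0,0,0]],
  [[0,0,-0.34],[0,0,0]],
])

```text
time_s: 26.55
position: [0.6303, 0.2503, 0.1463]
tool_rot: [[0.983, 0.182, 0.001], [0.182, -0.983, 0.0], [0.001, 0.0, -1.0]]
ft_force: [-0.7, -0.5, -1.7]
grip_width: 0.0599
gripper_force: 65.4
```

```bash
python3 plan.py .515,-.0123,.146,-99.7
```

```text
now [0.6303 0.2503 0.1463] t 26.6 w 59.9
(0.515, -0.0123, 0.146, -99.7) -> [-0.537, 0.791, 0.0] [-0.0, -0.002, 0.449]
```

Request:
step_arm([
  [[-0.03,0.04,0],[0,0,0.02]],
  [[-0.08,0.12,0],[0,0,0.07]],
  [[-0.15,0.22,0],[0,0,0.13]],
  [[-0.22,0.33,0],[0,0,0.19]],
  [[-0.3,0.44,0],[0,0,0.25]],
  [[-0.37,0.55,0],[0,0,0.31]],
  [[-0.44,0.65,0],[0,0,0.37]],
  [[-0.5,0.73,0],[0,0,0.42]],
  [[-0.53,0.78,0],[0,0,0.449]],
  [[-0.537,0.791,0],[0,0,0.449]],
])

```text
time_s: 27.38
position: [0.5135, -0.0146, 0.1447]
tool_rot: [[0.985, -0.173, -0.002], [-0.173, -0.985, 0.0], [-0.002, 0.0, -1.0]]
ft_force: [0.7, 0.2, -2.0]
grip_width: 0.0598
gripper_force: 65.4
```

Request:
step_arm([
  [[0,0,0],[0,0,0]],
  [[0,0,0],[0,0,0]],
  [[0,0,0],[0,0,0]],
])

```text
time_s: 27.63
position: [0.5152, -0.0114, 0.1452]
tool_rot: [[0.986, -0.167, -0.001], [-0.167, -0.986, 0.0], [-0.001, -0.0, -1.0]]
ft_force: [0.3, 0.2, -1.6]
grip_width: 0.0598
gripper_force: 65.4
```

```bash
python3 - <<'E'
from meas import *
from plan import plan
for k in("top","scene"):
    d=get_image(k); C=cloud(d); hsv=cv2.cvtColor(d["img"],cv2.COLOR_RGB2HSV)
    z0=env.observe()["position"][2]+.0125
    m=(np.hypot(C[...,0]-.515,C[...,1]+.012)<.12)&(abs(C[...,2]-z0)<.006)&(hsv[...,2]>110)
    P=C[m]; print(k,m.sum(),rect(P),np.median(P[:,2]), np.linalg.lstsq(np.c_[P[:,:2],np.ones(len(P))],P[:,2],rcond=None)[0])
plan([(.515,-.0123,.072,-99.7)])
E
```

```text
top 0 [0. 0. 0. 0. 0.] nan [0. 0. 0.]
scene 895 [517.7 -10.4 174.3  86.7  -3.1] 0.15866269414381626 [0.00180661 0.01931466 0.15783724]
now [ 0.5152 -0.0114  0.1453] t 27.7 w 60.2
(0.515, -0.0123, 0.072, -99.7) -> [-0.0, 0.003, 0.244] [-0.0, 0.0, 0.002]
  return _methods._mean(a, axis=axis, dtype=dtype,
  ret = ret.dtype.type(ret / rcount)
```

Request:
step_arm([
  [[0,0.003,0.03],[0,0,0.002]],
  [[0,0.003,0.08],[0,0,0.002]],
  [[0,0.003,0.13],[0,0,0.002]],
  [[0,0.003,0.18],[0,0,0.002]],
  [[0,0.003,0.22],[0,0,0.002]],
  [[0,0.003,0.24],[0,0,0.002]],
  [[0,0.003,0.253],[0,0,0.002]],
  [[0,0.003,0.258],[0,0,0.002]],
  [[0,0.003,0.258],[0,0,0.002]],
])

```text
time_s: 28.48
position: [0.515, -0.0132, 0.0681]
tool_rot: [[0.985, -0.17, 0.0], [-0.17, -0.985, -0.0], [0.0, 0.0, -1.0]]
ft_force: [0.2, -0.3, -2.0]
grip_width: 0.0602
gripper_force: 65.3
```

Request:
step_arm([
  [[0,0,0.003],[0,0,0]],
  [[0,0,0.006],[0,0,0]],
  [[0,0,0.006],[0,0,0]],
  [[0,0,0.006],[0,0,0]],
])

```text
time_s: 28.82
position: [0.5149, -0.0133, 0.0666]
tool_rot: [[0.985, -0.17, 0.001], [-0.17, -0.985, -0.0], [0.001, 0.0, -1.0]]
ft_force: [0.4, 0.6, -2.4]
grip_width: 0.0602
gripper_force: 65.3
```

Request:
step_arm([
  [[0,-0.003,0.003],[0,0,0]],
  [[0,-0.003,0.005],[0,0,0]],
  [[0,-0.003,0.005],[0,0,0]],
  [[0,-0.003,0.005],[0,0,0]],
])

```text
time_s: 29.15
position: [0.5149, -0.0124, 0.0648]
tool_rot: [[0.985, -0.17, -0.0], [-0.17, -0.985, 0.0], [-0.0, -0.0, -1.0]]
ft_force: [0.1, -0.6, -2.0]
grip_width: 0.0601
gripper_force: 65.3
```

Request:
step_arm([
  [[0,0,0.002],[0,0,0]],
  [[0,0,0.003],[0,0,0]],
  [[0,0,0.003],[0,0,0]],
])

```text
time_s: 29.4
position: [0.515, -0.0124, 0.064]
tool_rot: [[0.985, -0.17, 0.0], [-0.17, -0.985, -0.0], [0.0, 0.0, -1.0]]
ft_force: [0.4, 0.4, -0.6]
grip_width: 0.0599
gripper_force: 65.5
```

Request:
step_arm([
  [[0,0,0.001],[0,0,0]],
  [[0,0,0.002],[0,0,0]],
  [[0,0,0.002],[0,0,0]],
])

```text
time_s: 29.65
position: [0.515, -0.0124, 0.064]
tool_rot: [[0.985, -0.17, 0.001], [-0.17, -0.985, -0.0], [0.001, 0.0, -1.0]]
ft_force: [-2.8, 0.2, 6.5]
grip_width: 0.0599
gripper_force: 66.3
```

Contact. Release, then lift.

Request:
step_arm([
  [[0,0,0],[0,0,0]],
  [[0,0,0],[0,0,0]],
  [[0,0,0],[0,0,0]],
  [[0,0,0],[0,0,0]],
  [[0,0,0],[0,0,0]],
], jaw=76)

```text
time_s: 30.07
position: [0.515, -0.0124, 0.0633]
tool_rot: [[0.985, -0.17, 0.0], [-0.17, -0.985, -0.0], [0.0, 0.0, -1.0]]
ft_force: [0.1, -0.5, -0.4]
grip_width: 0.076
gripper_force: 0.0
```

Request:
step_arm([
  [[0,0,-0.05],[0,0,0]],
  [[0,0,-0.12],[0,0,0]],
  [[0,0,-0.2],[0,0,0]],
  [[0,0,-0.28],[0,0,0]],
  [[0,0,-0.36],[0,0,0]],
  [[0,0,-0.42],[0,0,0]],
  [[0,0,-0.44],[0,0,0]],
  [[0,0,-0.44],[0,0,0]],
])

```text
time_s: 30.73
position: [0.5154, -0.0125, 0.1963]
tool_rot: [[0.985, -0.17, 0.003], [-0.17, -0.985, -0.001], [0.003, 0.0, -1.0]]
ft_force: [0.4, -0.5, -0.8]
grip_width: 0.0759
gripper_force: 0.0
```

```bash
python3 plan.py .4295,.391,.19,-75 .4295,.391,.19,10 .4295,.391,.03,10; python3 -c "
import numpy as np
from rig import env;print(np.round(env.observe()['q'],0))"
```

```text
now [ 0.5154 -0.0125  0.1963] t 30.7 w 75.9
(0.4295, 0.391, 0.19, -75.0) -> [-0.511, -1.277, 0.019] [0.001, -0.003, -0.551]
(0.4295, 0.391, 0.19, 10.0) -> [0.0, 0.0, 0.0] [0.0, 0.0, -1.889]
(0.4295, 0.391, 0.03, 10.0) -> [0.0, 0.0, 0.533] [0.0, 0.0, 0.0]
[-15.  20.  83.   0.  77.  85.]
```

Request:
step_arm([
  [[-0.02,-0.05,0],[0,0,-0.05]],
  [[-0.06,-0.15,0],[0,0,-0.15]],
  [[-0.1,-0.26,0],[0,0,-0.27]],
  [[-0.15,-0.37,0],[0,0,-0.39]],
  [[-0.19,-0.48,0],[0,0,-0.5]],
  [[-0.23,-0.59,0],[0,0,-0.61]],
  [[-0.27,-0.69,0],[0,0,-0.72]],
  [[-0.31,-0.8,0],[0,0,-0.82]],
  [[-0.36,-0.9,0],[0,0,-0.92]],
  [[-0.4,-1.0,0],[0,0,-1.0]],
])

```text
time_s: 31.57
position: [0.4464, 0.3051, 0.1935]
tool_rot: [[0.815, 0.58, -0.003], [0.58, -0.815, -0.001], [-0.003, -0.001, -1.0]]
ft_force: [0.6, -0.6, 0.3]
grip_width: 0.076
gripper_force: 0.0
```

```bash
python3 plan.py .4295,.391,.19,-15
```

```text
now [0.4464 0.3051 0.1935] t 31.6 w 76.0
(0.4295, 0.391, 0.19, -15.0) -> [0.12, -0.266, 0.012] [-0.002, 0.003, -0.879]
```

Request:
step_arm([
  [[0.03,-0.06,0],[0,0,-0.12]],
  [[0.06,-0.12,0],[0,0,-0.26]],
  [[0.08,-0.18,0],[0,0,-0.4]],
  [[0.1,-0.23,0],[0,0,-0.54]],
  [[0.12,-0.26,0],[0,0,-0.68]],
  [[0.12,-0.266,0],[0,0,-0.82]],
  [[0.12,-0.266,0],[0,0,-0.93]],
  [[0.12,-0.266,0],[0,0,-1.0]],
  [[0.12,-0.266,0],[0,0,-1.0]],
])

```text
time_s: 32.32
position: [0.4307, 0.3895, 0.1934]
tool_rot: [[0.168, 0.986, -0.003], [0.986, -0.168, -0.002], [-0.002, -0.002, -1.0]]
ft_force: [-1.0, -0.5, -0.3]
grip_width: 0.076
gripper_force: 0.0
```

```bash
python3 - <<'E'
from meas import *
from plan import plan
dd={k:get_image(k) for k in("top","scene")}
d=dd["top"]
for k,d in dd.items():
    m,P=face(cloud(d),(.515,-.012),.077,.1,.004); print("shelf",k,len(P),rect(P),np.median(P[:,2]))
report({"beaker":((144,289),.075,.035)},dd)
plan([(.4295,.391,.19,10),(.4295,.391,.03,10)])
E
```

```text
shelf top 2177 [515.2 -12.3 170.1  61.9  -9.6] 0.0764539614905349
shelf scene 1014 [516.2 -12.8 173.3  67.2  -9.9] 0.07751815359369839
beaker top 158 [429.4 390.9  46.9  46.4  12.2] med z 74.1 mean [428.4 391.1] circ [428.9 391.3]
beaker scene 82 [431.  391.   52.   46.5 -62.1] med z 74.1 mean [429.8 389.6] circ [431.7 390.5]
now [0.4309 0.3894 0.194 ] t 32.4 w 75.6
(0.4295, 0.391, 0.19, 10) -> [0.004, -0.006, 0.013] [-0.002, 0.001, -0.443]
(0.4295, 0.391, 0.03, 10) -> [0.0, 0.0, 0.533] [0.0, 0.0, 0.0]
```

The shelf is centred and in line with the bat: 515.2, −12.3 mm at −9.6° in the top view. Now the beaker.

Request:
step_arm([
  [[0.004,-0.006,0],[0,0,-0.1]],
  [[0.004,-0.006,0],[0,0,-0.22]],
  [[0.004,-0.006,0],[0,0,-0.34]],
  [[0.004,-0.006,0],[0,0,-0.42]],
  [[0.004,-0.006,0],[0,0,-0.443]],
  [[0.004,-0.006,0],[0,0,-0.443]],
  [[0.004,-0.006,0],[0,0,-0.443]],
])

```text
time_s: 33.0
position: [0.4296, 0.391, 0.195]
tool_rot: [[-0.173, 0.985, -0.0], [0.985, 0.173, -0.0], [-0.0, -0.0, -1.0]]
ft_force: [-0.6, 0.4, -1.0]
grip_width: 0.0761
gripper_force: 0.0
```

```bash
python3 plan.py .43,.391,.03,10
```

```text
now [0.4296 0.391  0.195 ] t 33.0 w 76.1
(0.43, 0.391, 0.03, 10.0) -> [-0.0, 0.001, 0.55] [-0.001, 0.0, -0.0]
```

Request:
step_arm([
  [[0,0,0.04],[0,0,0]],
  [[0,0,0.11],[0,0,0]],
  [[0,0,0.19],[0,0,0]],
  [[0,0,0.27],[0,0,0]],
  [[0,0,0.35],[0,0,0]],
  [[0,0,0.42],[0,0,0]],
  [[0,0,0.48],[0,0,0]],
  [[0,0,0.52],[0,0,0]],
  [[0,0,0.55],[0,0,0]],
  [[0,0,0.55],[0,0,0]],
])

```text
time_s: 33.83
position: [0.429, 0.3907, 0.0286]
tool_rot: [[-0.175, 0.985, -0.003], [0.985, 0.175, -0.002], [-0.001, -0.003, -1.0]]
ft_force: [-0.1, -1.0, -0.3]
grip_width: 0.0759
gripper_force: 0.0
```

Request:
step_arm([
  [[0,0,0],[0,0,0]],
  [[0,0,0],[0,0,0]],
  [[0,0,0],[0,0,0]],
  [[0,0,0],[0,0,0]],
  [[0,0,0],[0,0,0]],
  [[0,0,0],[0,0,0]],
  [[0,0,0],[0,0,0]],
  [[0,0,0],[0,0,0]],
], jaw=40, grip_force=35)

```text
time_s: 34.5
position: [0.4302, 0.3915, 0.0315]
tool_rot: [[-0.176, 0.984, 0.002], [0.984, 0.176, 0.001], [0.001, 0.002, -1.0]]
ft_force: [-0.0, -0.2, 6.4]
grip_width: 0.048
gripper_force: 36.6
```

Request:
step_arm([
  [[0,0,-0.03],[0,0,0]],
  [[0,0,-0.09],[0,0,0]],
  [[0,0,-0.17],[0,0,0]],
  [[0,0,-0.26],[0,0,0]],
  [[0,0,-0.35],[0,0,0]],
  [[0,0,-0.44],[0,0,0]],
  [[0,0,-0.5],[0,0,0]],
  [[0,0,-0.54],[0,0,0]],
  [[0,0,-0.55],[0,0,0]],
  [[0,0,-0.55],[0,0,0]],
])

```text
time_s: 35.33
position: [0.4297, 0.3911, 0.1962]
tool_rot: [[-0.176, 0.984, 0.001], [0.984, 0.176, 0.001], [0.0, 0.001, -1.0]]
ft_force: [0.4, -0.2, -1.7]
grip_width: 0.0479
gripper_force: 36.4
```

```bash
python3 - <<'E'
from h import *
from plan import plan
save("scene","pics/s5.png",(300,70,420,210),4)
plan([(.515,-.0123,.195,10),(.515,-.0123,.112,10)])
E
```

```text
now [0.4294 0.3909 0.1951] t 35.4 w 48.1
(0.515, -0.0123, 0.195, 10) -> [-1.373, 0.045, 0.001] [-0.001, 0.0, 0.003]
(0.515, -0.0123, 0.112, 10) -> [0.0, 0.0, 0.277] [0.0, 0.0, 0.0]
```

View pics/s5.png

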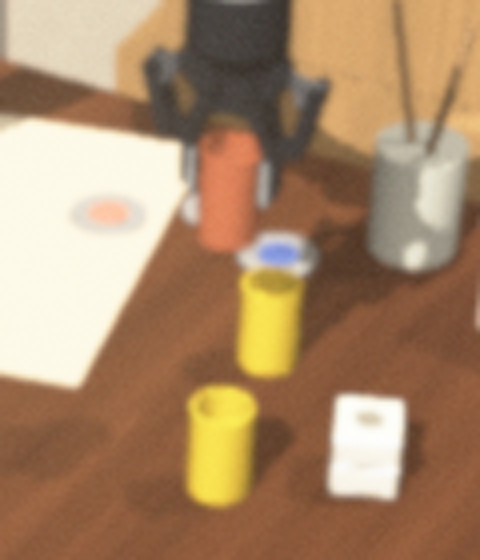

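The terracotta beaker hangs upright at crop (230,190), and both yellow ones still stand. Carry it over.

Request:
step_arm([
  [[-0.03,0,0],[0,0,0]],
  [[-0.1,0.003,0],[0,0,0]],
  [[-0.19,0.006,0],[0,0,0]],
  [[-0.28,0.01,0],[0,0,0]],
  [[-0.37,0.013,0],[0,0,0]],
  [[-0.46,0.016,0],[0,0,0]],
  [[-0.55,0.019,0],[0,0,0]],
  [[-0.64,0.022,0],[0,0,0]],
  [[-0.73,0.025,0],[0,0,0]],
  [[-0.82,0.028,0],[0,0,0]],
])

```text
time_s: 36.22
position: [0.4807, 0.1486, 0.1943]
tool_rot: [[-0.176, 0.984, -0.002], [0.984, 0.176, -0.0], [0.0, -0.002, -1.0]]
ft_force: [0.3, 0.1, -0.3]
grip_width: 0.0481
gripper_force: 36.4
```

Request:
step_arm([
  [[-0.09,0.003,0],[0,0,0]],
  [[-0.18,0.006,0],[0,0,0]],
  [[-0.27,0.009,0],[0,0,0]],
  [[-0.36,0.012,0],[0,0,0]],
  [[-0.44,0.014,0],[0,0,0]],
  [[-0.5,0.016,0],[0,0,0]],
  [[-0.54,0.017,0],[0,0,0]],
  [[-0.553,0.017,0],[0,0,0]],
  [[-0.553,0.017,0],[0,0,0]],
  [[-0.553,0.017,0],[0,0,0]],
])

```text
time_s: 37.05
position: [0.515, -0.0114, 0.195]
tool_rot: [[-0.176, 0.984, -0.001], [0.984, 0.176, 0.001], [0.001, -0.001, -1.0]]
ft_force: [-0.1, -0.2, -1.3]
grip_width: 0.0478
gripper_force: 36.4
```

```bash
python3 plan.py .515,-.0123,.112,10
```

```text
now [ 0.515  -0.0114  0.195 ] t 37.0 w 47.8
(0.515, -0.0123, 0.112, 10.0) -> [-0.003, -0.0, 0.277] [-0.001, -0.001, 0.003]
```

Request:
step_arm([
  [[-0.002,0,0.03],[0,0,0]],
  [[-0.002,0,0.08],[0,0,0]],
  [[-0.002,0,0.14],[0,0,0]],
  [[-0.002,0,0.19],[0,0,0]],
  [[-0.002,0,0.23],[0,0,0]],
  [[-0.002,0,0.255],[0,0,0]],
  [[-0.002,0,0.27],[0,0,0]],
  [[-0.002,0,0.277],[0,0,0]],
  [[-0.002,0,0.277],[0,0,0]],
])

```text
time_s: 37.8
position: [0.5155, -0.0123, 0.1121]
tool_rot: [[-0.176, 0.984, -0.0], [0.984, 0.176, 0.0], [0.0, -0.0, -1.0]]
ft_force: [0.2, 0.5, -1.4]
grip_width: 0.048
gripper_force: 36.4
```

Request:
step_arm([
  [[0,0,0.002],[0,0,0]],
  [[0,0,0.004],[0,0,0]],
  [[0,0,0.006],[0,0,0]],
  [[0,0,0.006],[0,0,0]],
  [[0,0,0.006],[0,0,0]],
])

```text
time_s: 38.22
position: [0.5156, -0.0126, 0.1106]
tool_rot: [[-0.176, 0.984, 0.0], [0.984, 0.176, -0.0], [-0.0, 0.0, -1.0]]
ft_force: [0.4, -0.6, -1.3]
grip_width: 0.048
gripper_force: 36.4
```

Request:
step_arm([
  [[0,0,0.002],[0,0,0]],
  [[0,0,0.004],[0,0,0]],
  [[0,0,0.004],[0,0,0]],
  [[0,0,0.004],[0,0,0]],
])

```text
time_s: 38.55
position: [0.5155, -0.0126, 0.1092]
tool_rot: [[-0.176, 0.984, -0.0], [0.984, 0.176, 0.0], [0.0, -0.0, -1.0]]
ft_force: [0.6, 0.5, -1.7]
grip_width: 0.0478
gripper_force: 36.4
```

Request:
step_arm([
  [[0,0,0.002],[0,0,0]],
  [[0,0,0.002],[0,0,0]],
  [[0,0,0.002],[0,0,0]],
])

```text
time_s: 38.8
position: [0.5155, -0.0126, 0.1086]
tool_rot: [[-0.176, 0.984, -0.0], [0.984, 0.176, -0.0], [-0.0, -0.0, -1.0]]
ft_force: [0.6, -0.6, -1.0]
grip_width: 0.0481
gripper_force: 36.4
```

Request:
step_arm([
  [[0,0,0.002],[0,0,0]],
  [[0,0,0.002],[0,0,0]],
  [[0,0,0.002],[0,0,0]],
])

```text
time_s: 39.05
position: [0.5155, -0.0126, 0.1085]
tool_rot: [[-0.176, 0.984, 0.0], [0.984, 0.176, -0.0], [-0.0, 0.0, -1.0]]
ft_force: [-2.5, -0.5, 5.3]
grip_width: 0.048
gripper_force: 36.8
```

Contact. Release and lift well clear.

Request:
step_arm([
  [[0,0,0],[0,0,0]],
  [[0,0,0],[0,0,0]],
  [[0,0,0],[0,0,0]],
  [[0,0,0],[0,0,0]],
  [[0,0,0],[0,0,0]],
  [[0,0,0],[0,0,0]],
], jaw=76)

```text
time_s: 39.55
position: [0.5155, -0.0126, 0.1079]
tool_rot: [[-0.176, 0.984, -0.0], [0.984, 0.176, 0.0], [0.0, -0.0, -1.0]]
ft_force: [-0.5, 0.5, 0.2]
grip_width: 0.0759
gripper_force: 0.0
```

Request:
step_arm([
  [[0,0,-0.03],[0,0,0]],
  [[0,0,-0.08],[0,0,0]],
  [[0,0,-0.15],[0,0,0]],
  [[0,0,-0.22],[0,0,0]],
  [[0,0,-0.29],[0,0,0]],
  [[0,0,-0.36],[0,0,0]],
  [[0,0,-0.4],[0,0,0]],
  [[0,0,-0.42],[0,0,0]],
  [[0,0,-0.42],[0,0,0]],
])

```text
time_s: 40.3
position: [0.5159, -0.0127, 0.2355]
tool_rot: [[-0.176, 0.984, 0.003], [0.984, 0.176, -0.001], [-0.001, 0.003, -1.0]]
ft_force: [0.7, 0.2, -0.3]
grip_width: 0.0761
gripper_force: 0.0
```

Request:
step_arm([
  [[0.05,0,0],[0,0,0]],
  [[0.14,0,0],[0,0,0]],
  [[0.25,-0.03,0],[0,0,0]],
  [[0.36,-0.06,0],[0,0,0]],
  [[0.47,-0.1,0],[0,0,0]],
  [[0.57,-0.14,0],[0,0,0]],
  [[0.65,-0.18,0],[0,0,0]],
  [[0.7,-0.2,0],[0,0,0]],
  [[0.7,-0.2,0],[0,0,0]],
  [[0.7,-0.2,0],[0,0,0]],
])

```text
time_s: 41.13
position: [0.4191, 0.1838, 0.2335]
tool_rot: [[-0.178, 0.984, -0.001], [0.984, 0.178, -0.0], [-0.0, -0.001, -1.0]]
ft_force: [0.6, 0.1, -0.2]
grip_width: 0.0762
gripper_force: 0.0
```

```bash
python3 - <<'E'
from meas import *
dd={k:get_image(k) for k in("top","scene")}
for k,d in dd.items():
    m,P=face(cloud(d),(.515,-.012),.077,.1,.004); print("shelf",k,len(P),rect(P))
    m,P=face(cloud(d),(.515,-.012),.152,.035,.005); print("beaker",k,len(P),rect(P),np.median(P[:,2]))
report({"tall":((500,201),.085,.045),"mould":((153,231),.052,.045),"tub":((427,180),.075,.1)},dd)
cv2.imwrite("pics/f.png",dd["scene"]["img"][:,:,::-1]); print(env.observe()["time_s"])
E
```

```text
shelf top 1636 [515.3 -12.3 170.3  61.9  -9.7]
beaker top 143 [515.2 -11.8  46.5  45.6  -3.6] 0.1513154496456797
shelf scene 806 [516.4 -13.3 171.8  67.7  -9.1]
beaker scene 111 [516.5 -13.5  48.1  48.    4.2] 0.15075246434468145
tall top 458 [ 583.9 -377.2   46.7   46.5  -26.3] med z 84.1 mean [ 583.5 -376. ] circ [ 584.3 -376.9]
tall scene 408 [ 585.1 -378.    48.6   47.4  -28.7] med z 84.8 mean [ 586.3 -379.5] circ [ 585.5 -378.2]
mould top 161 [573.5 386.8  55.2  24.9 -68.4] med z 51.7 mean [578.9 380.5] circ [571.5 386. ]
mould scene 200 [564.  380.   66.4  48.8 -64.2] med z 53.3 mean [564.9 379.1] circ [565.7 380.9]
tub top 445 [ 638.  -232.8  141.6   85.5   -6. ] med z 73.6 mean [ 636.4 -233.4] circ [ 637.7 -232.6]
tub scene 479 [ 639.2 -233.2  144.4   90.1   -5.3] med z 74.0 mean [ 641.3 -234.7] circ [ 639.6 -233.5]
41.2333
```

View pics/f.png

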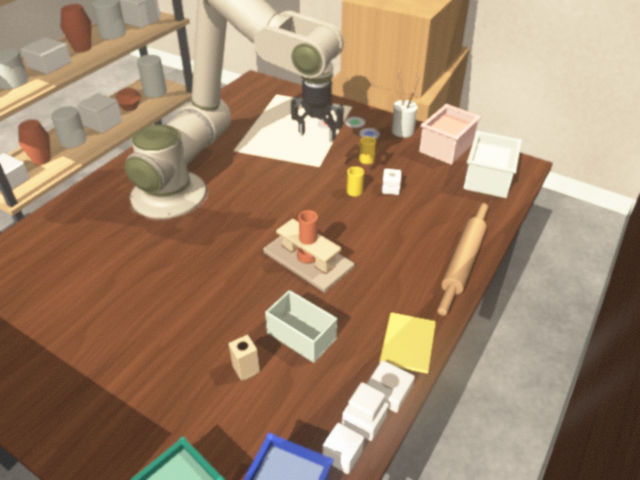

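The setting stands complete at (308,250), with the beaker upright at (308,226). The tall prop, mould and tub have not moved, and the arm is clear. Handing in.

```bash
python3 -c "
from rig import close_job; print(close_job())"
```

```text
the job is handed in; nothing more can be done
None
```

The kiln setting is built and handed in at about 41 s: dish, both short props, shelf and beaker measured within about 2 mm of their places, with the tall prop, mould and tub unmoved.

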